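Nest three sieve baskets on a spring hook

ROBOT

A 6-joint arm with a two-finger parallel gripper is mounted at the origin on the work surface. World frame = base frame: x ahead of the robot, y to its left, z up, the work surface at z = 0. Lengths are in m, angles in rad, forces in N, time in s.
With the tool pointing down it reaches from about 0.15 to 0.775 m from the base axis. Payload 6.1 kg.
Tool frame: the origin (TCP) lies on the centre line of the jaws, within the pads' length; the fingertips stand env.tip_extent ahead of it and the grasp point (between the pads) lies 6 mm ahead of it (env.tip_extent is the distance from the TCP to the fingertips, in m); z points along the fingers, y is the line along which they close (so a half turn about z gives the same grasp; the last joint's range is limited). The gripper opens to 85 mm and grips with 20 to 120 N. Pads are 22 mm wide; open, the fingers measure 114 mm over their backs; the gripper's body (76 mm by 85 mm) begins 54 mm behind the grasp point. The pads swing forward as they close: fully open they stand 13 mm farther back than shut.
Start: joints at [-1.339, 0.126, -0.04, 1.405, 0, 1.571], TCP at [0.121, -0.511, 0.256] pointing down, gripper open.
Joint ranges: [-2.72, 2.72], [-0.95, 1.95], [-1.27, 1.35], [-1.78, 2.02], [-1.46, 1.47], [-3.14, 3.14]. Speed limits (rad/s): [2.39, 2.39, 3.01, 3.14, 3.14, 3.14].

INTERFACE

Orientations are given as a 3x3 rotation matrix whose columns are the frame's x, y, z axes.
In Python, from rig import env gives the robot as it stands.
- The arm moves only by the tool carry_out, never from a script. Its arguments are lists of equal length, an entry for each row: "delta_pos": the shift along the tool's x, y, z in m, a list of three; "dr": the turn, a rotation vector about the tool's x, y, z in rad, a list of three; "claw": the opening, from 0 (shut) to 1 (fully open). In form: {"delta_pos": [[dx, dy, dz], ...], "dr": [[ax, ay, az], ...], "claw": [claw, ...]}. A call has 1 to 12 rows; each row is the pose to reach, as a shift and turn from the pose commanded when the call began, along the tool's axes at that moment; what a row does not reach only later rows make up. A row lasts 1/8 s, in which the tool goes at most 62.5 mm and 10.7 degrees, less where a joint would pass 70% of its speed; a pose out of reach is approached as far as the arm can. A call with a gripper value outside its range is refused whole. The fingers move at their own pace and stop on an object; "squeeze" is the grip in N (left out, the last holds). Time passes only in rows, so rows that repeat a pose let the fingers close. It gives the time, the measured TCP pose, the force, the opening and the grip force at its end, in the units of the state.
- env.state(): the state, without advancing time (a new reading comes with each control period).
- env.snapshot(name): name is "scene" or "top"; returns a dict with "img" (420x560x3 uint8, red, green, blue), "K" (3x3 intrinsics, pixels), "dist" ([k1, k2, p1, p2, k3] as OpenCV has them; the pictures are not rectified), "origin" and "orientation" of the camera in the world. Camera axes: x right, y up, looking along -z (the intrinsics and any distortion apply to the point x, -y, -z); pixel columns grow to the right and rows downward; lengths in m; the calibration is good to about 2 mm. A picture is of the moment at which its call begins. There is no depth.
- env.finish_job(): hands the job in; it is judged then, once.
Trained networks look in the newest picture that a camera, given by its name, has taken for a name from the list of things; names that differ only in an ending like _2 or _b are one class to them, and where a whole thing is asked for, a point or a joint stands for the part that bears it (a point fixed in the world has none). Each returns a list of dicts, best first, with "conf" (0 to 1); they miss things now and then, are a little off and sometimes report something else, mostly with a low value. They report only what shows in the picture. A call takes as long as a camera call. They do not tell look-alikes from the thing itself.
- env.find_in(camera, query): "extent" ([left, top, right, bottom] in pixels, round what is visible of it).
- env.place_of(camera, query): "position" ([column, row] in pixels: a listed point, or the origin of a listed thing).
The state is a dict: "t": time; "q": joint angles; "joint_vel": joint speeds; "effort": joint torques, N m; "position": TCP position; "tcp_rot": TCP orientation; "force": force on the tool from outside, world axes, zero at the start; "ft_torque": the same for the moment, N m; "opening": finger opening in m; "grasp_force": force on a finger pad.
Only numpy, scipy, OpenCV 4.12 (cv2) and the standard library are available. Lean on these libraries where they do the work, as an engineer would, in place of code of your own. Each camera call takes 0.05 s, during which the arm holds its last target. There are 200 camera calls.

TASK

Take the three square sieve baskets out of the drying rack and hang them by the eyes in their handles, mouths facing away from the post, nested on the one hook: the largest first, then the middle one, then the smallest. For the last one, push the stack back against the spring plate just far enough that its handle drops down behind the hook's upturned tip, so that the spring holds all three snugly; press gently, without ramming the plate or the hook, and leave the other things on the desk where they are.

Things in the scene. Friction and masses are not known exactly. Their poses are not given: they have to be found in the camera images.
- large_sieve_grip (a point): Centre of the grip tab topping the black handle of the largest basket, an open steel mesh box on edge: 110 mm wide (y), 104 high, 30 deep (x -6 to +24 mm from here), mouth to its -x, 3 mm walls, 0.08-0.3 kg. Tab: 26 mm wide (y), 20 thick (x), 42 high. This point is 20 mm below the top, 176 mm above the basket's underside, 22 mm above the eye's top edge. z up, x through the eye.
- large_sieve_eye (a point): Middle of the top edge of the eye in the largest basket's handle, 154 mm above the basket's underside. The eye is a slot right through the handle along x: 14 mm wide (y), from this edge 30 mm down, 20 mm long (x -10 to +10). This edge bears on the bar; the basket's box begins 50 mm below it. The handle is 30 mm wide around the eye, and below it 12 mm thick. Axes as for the grip.
- medium_sieve_grip (a point): Centre of the grip tab topping the black handle of the middle-sized basket, an open steel mesh box on edge: 84 mm wide (y), 75 high, 30 deep (x -6 to +24 mm from here), mouth to its -x, 3 mm walls, 0.08-0.3 kg. Tab: 28 mm wide (y), 20 thick (x), 42 high. This point is 20 mm below the top, 169 mm above the basket's underside, 22 mm above the eye's top edge. z up, x through the eye.
- medium_sieve_eye (a point): Middle of the top edge of the eye in the middle-sized basket's handle, 147 mm above the basket's underside. The eye is a slot right through the handle along x: 14 mm wide (y), from this edge 30 mm down, 20 mm long (x -10 to +10). This edge bears on the bar; the basket's box begins 72 mm below it. The handle is 30 mm wide around the eye, and below it 12 mm thick. Axes as for the grip.
- small_sieve_grip (a point): Centre of the grip tab topping the black handle of the smallest basket, an open steel mesh box on edge: 58 mm wide (y), 46 high, 30 deep (x -6 to +24 mm from here), mouth to its -x, 3 mm walls, 0.08-0.3 kg. Tab: 30 mm wide (y), 20 thick (x), 42 high. This point is 20 mm below the top, 162 mm above the basket's underside, 22 mm above the eye's top edge. z up, x through the eye.
- small_sieve_eye (a point): Middle of the top edge of the eye in the smallest basket's handle, 140 mm above the basket's underside. The eye is a slot right through the handle along x: 14 mm wide (y), from this edge 30 mm down, 20 mm long (x -10 to +10). This edge bears on the bar; the basket's box begins 94 mm below it. The handle is 30 mm wide around the eye, and below it 12 mm thick. Axes as for the grip.
- hook_root (a point): Point on the post's front face at the height of the hook bar's top line, 195 mm above the desk. The bar is a level round steel bar of 10 mm diameter sticking out to -x from here; x points into the post, z up. Its reach is set anew each time: the rear of the upturned tip is 92 to 128 mm out (x = -0.110 +- 0.018 m). The readings do not tell it: feel for it. A basket hangs with its eye's top edge on the bar's top line.
- stand: Hook stand fixed to the desk, origin under the post: aluminium post 40 x 40 mm, 237 high, foot 110 x 120 x 12 mm; it carries the bar, plate and hook tip. The tip is the bar's end bent upright: 10 mm thick, rounded, top 10 mm above the bar's top line. An eye passes over it along +x with its top edge 10 to 20 mm above the bar's top line; over 19 mm, a basket's box strikes the one it nests in.
- plate_spring (a point): Fixed point halfway up the post's front. On the bar is a grey spring plate, 29 mm wide, to 37 mm above the bar's top line, its face 53 mm behind the tip's rear at any reach. It yields 11 mm: 2 N to start, 0.4 N more per mm, then a hard stop. Three 20 mm handles need 60 mm, so the last drops behind the tip only with the plate 7 to 11 mm back: go by force and by whether it drops. Hung baskets drag on the bar, 2 to 5 N more.
- rack: Grey drying rack fixed to the desk, 236 x 150 mm, floor 8 mm thick, origin at the centre of its underside. It has three slots across its y, 34 mm wide between 35 mm high fins (tops 43 mm above the desk), centred at x = -75, 0 and +75 mm; one basket stands loosely in each, in any order, its x axis along the rack's x.
- printed_gear: Bystander: red printed gear lying on the desk, about 84 mm across, 26 mm high, origin under its centre.
- spool: Bystander: filament spool lying flat, 120 mm across, 45 mm high, black flanges, orange filament, origin under its centre.
- tape_measure: Bystander: black tape measure, 65 x 36 x 56 mm high, origin under its centre.
Things that resemble listed ones, but are neither listed nor needed, are in the scene too. Leave any pink or red look-alike of the part that bears medium_sieve_grip alone. Leave any purple look-alike of the part that bears small_sieve_grip alone.

How it is judged:
By the outcome, as a careful person would: the job done as asked, in the order asked, and still so for the second after the job is handed in, with the robot touching nothing.
It also fails if it takes over 72 s, if anything falls off the work surface, if the arm or the gripper's body presses on something with over 40 N, if the wrist force passes 120 N, or if a joint passes its speed limit or range.

## Working session

There is one attempt and no reset: what is moved stays moved. The work goes in short steps, Python scripts to look and compute and a tool call to move; the robot and the scene stay as the last step left them, time stands still between calls to the robot, and variables do not carry over. Pictures are saved under pics/ and viewed, at most 10 in all, crops included, and the job is handed in when it is done.

Besides the shell and the picture viewer there is one more tool, called after ">>>" by a JSON object that holds its "op" and its "data". carry_out: Moves the arm, as the interface text tells. Its arguments: {"type":"object","properties":{"delta_pos":{"type":"array","items":{"type":"array","items":{"type":"number"}}},"dr":{"type":"array","items":{"type":"array","items":{"type":"number"}}},"claw":{"type":"array","items":{"type":"number"}},"squeeze":{"type":"number"}},"required":["delta_pos","dr","claw"]}

```bash
mkdir -p pics
cat > h.py <<'E'
import numpy as np, cv2
from rig import env
Q=["large_sieve_grip","large_sieve_eye","medium_sieve_grip","medium_sieve_eye","small_sieve_grip","small_sieve_eye","hook_root","plate_spring","stand","rack","printed_gear","spool","tape_measure"]
def ray(s,p):
    u=cv2.undistortPoints(np.array([[p]],float),np.array(s["K"]),np.array(s["dist"]))[0,0]
    d=np.array(s["orientation"])@np.array([u[0],-u[1],-1.]); return np.array(s["origin"]),d/np.linalg.norm(d)
def tri(r1,r2):
    (a,d),(b,e)=r1,r2
    A=np.stack([d,-e],1); t=np.linalg.lstsq(A,b-a,rcond=None)[0]
    p,q=a+t[0]*d,b+t[1]*e; return (p+q)/2,np.linalg.norm(p-q)
E
python3 - <<'E'
from h import *
S={}
for c in("scene","top"):
    S[c]=env.snapshot(c); cv2.imwrite(f"pics/{c}0.png",np.array(S[c]["img"])[:,:,::-1])
    print(c,np.round(S[c]["origin"],3))
for q in Q:
    R={c:[(d["position"],d["conf"]) for d in env.place_of(c,q) if d["conf"]>.2] for c in S}
    print(q,{c:[(np.round(p).astype(int).tolist(),round(k,2)) for p,k in R[c]] for c in R})
    for p,_ in R["scene"]:
        for r,_ in R["top"]:
            x,e=tri(ray(S["scene"],p),ray(S["top"],r))
            if e<.012: print("   ",np.round(x,3),round(e,4))
st=env.state(); print(env.tip_extent,{k:np.round(v,3).tolist() for k,v in st.items()})
E
```

```text
scene [ 1.17  -0.067  1.017]
top [0.374 0.116 1.273]
large_sieve_grip {'scene': [([317, 164], 0.61)], 'top': [([220, 237], 0.88)]}
large_sieve_eye {'scene': [([318, 172], 0.61)], 'top': [([220, 236], 0.73)]}
medium_sieve_grip {'scene': [([382, 260], 0.7), ([430, 226], 0.61)], 'top': [([231, 176], 0.93), ([143, 147], 0.91), ([202, 119], 0.6)]}
    [0.741 0.299 0.171] 0.0078
    [0.67  0.456 0.153] 0.0019
medium_sieve_eye {'scene': [([334, 220], 0.98), ([427, 229], 0.9), ([376, 264], 0.84)], 'top': [([230, 180], 0.9), ([203, 123], 0.7)]}
    [0.59  0.23  0.143] 0.0043
small_sieve_grip {'scene': [([333, 260], 0.95), ([329, 191], 0.86)], 'top': [([248, 130], 0.79), ([367, 176], 0.68), ([230, 205], 0.58)]}
    [0.714 0.186 0.171] 0.0017
    [0.658 0.174 0.353] 0.0015
    [0.522 0.231 0.178] 0.0118
small_sieve_eye {'scene': [([296, 147], 0.87), ([330, 264], 0.57), ([324, 196], 0.56)], 'top': [([249, 134], 0.6), ([232, 207], 0.59), ([236, 290], 0.52)]}
    [0.311 0.208 0.136] 0.0043
    [0.711 0.184 0.145] 0.0016
    [0.654 0.17  0.333] 0.0053
    [0.52  0.225 0.156] 0.0063
hook_root {'scen
[... 316 characters left out ...]
ed_gear {'scene': [([217, 220], 0.55)], 'top': [([332, 248], 0.55)]}
    [ 0.426 -0.051  0.011] 0.0004
spool {'scene': [([261, 323], 0.82)], 'top': [([309, 141], 0.97)]}
    [ 0.745  0.01  -0.023] 0.0065
tape_measure {'scene': [([377, 213], 0.55)], 'top': [([167, 222], 0.7)]}
    [ 0.492  0.423 -0.012] 0.0034
0.025 {'t': 1.4, 'q': [-1.339, 0.126, -0.04, 1.405, 0.0, 1.571], 'joint_vel': [0.001, -0.0, -0.001, -0.0, -0.001, 0.0], 'effort': [-0.0, -43.57, 35.309, 0.001, 0.0, 0.0], 'position': [0.121, -0.511, 0.256], 'tcp_rot': [[0.973, 0.23, 0.0], [0.23, -0.973, -0.0], [0.0, 0.0, -1.0]], 'force': [-0.276, -0.272, 0.234], 'ft_torque': [0.027, -0.033, -0.048], 'grasp_force': 0.0, 'opening': 0.085}
```

View pics/scene0.png

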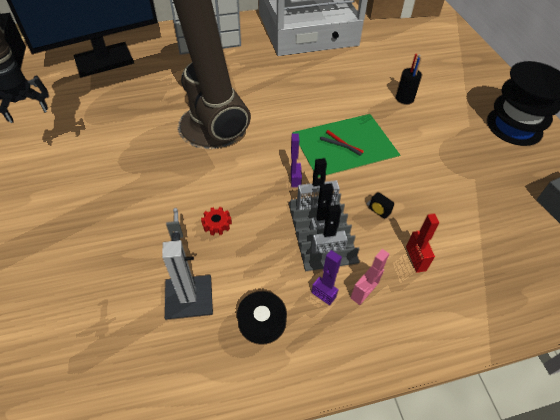

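View pics/top0.png

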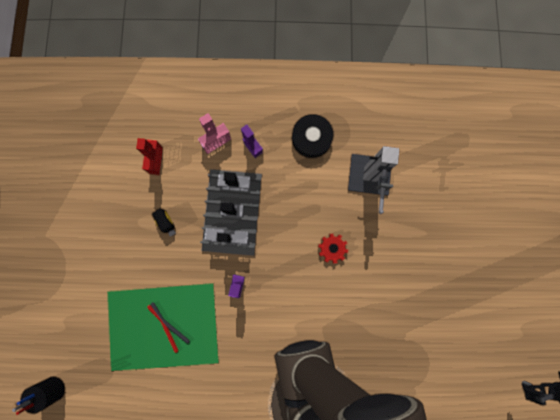

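The scene view shows the three black handles in the rack at about (319,170), (325,200) and (332,220), with the stand at (180,270). In the top view the handles are at (222,238), (228,208) and (231,179), and the bar runs from (385,160) to (381,210). The purple, pink and red items are decoys.

Run:
```python
import cv2,numpy as np
a=cv2.imread("pics/scene0.png");b=cv2.imread("pics/top0.png")
r=lambda im,x,y,w,h:cv2.resize(im[y:y+h,x:x+w],(400,300),interpolation=cv2.INTER_CUBIC)
o=np.vstack([np.hstack([r(a,270,150,120,90),r(b,180,165,120,90)]),np.hstack([r(a,130,200,120,90),r(b,330,140,100,75)])])
cv2.imwrite("pics/c0.png",o)
```

```text
(no output)
```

View pics/c0.png

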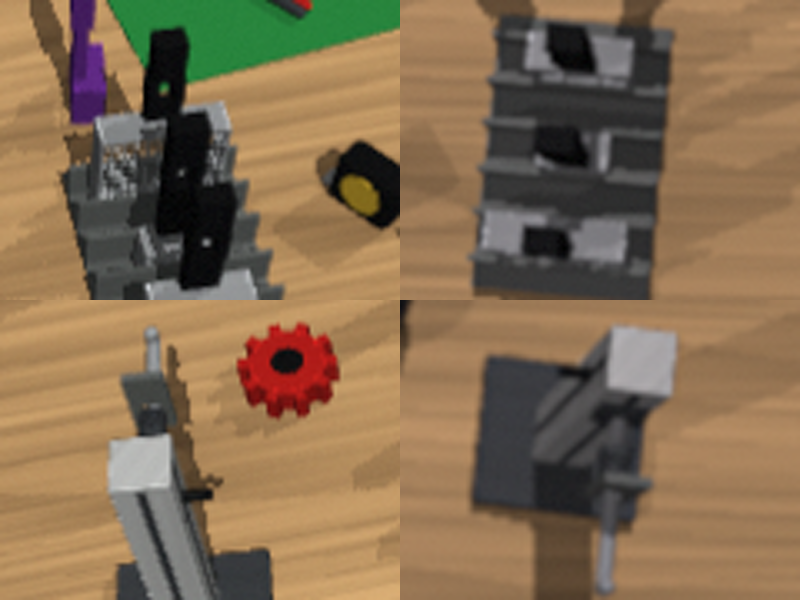

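The crop shows the order from the robot outward: large (handle with the green-backed eye), small, medium. The bar tip is at about scene (175.6,210) / top (381,211). The post's top corners and the fins are clear enough to measure yaw.

```bash
cat >> h.py <<'E'
def atz(s,p,z):
    o,d=ray(s,p); return o+d*(z-o[2])/d[2]
E
python3 - <<'E'
from h import *
sc,tp=env.snapshot("scene"),env.snapshot("top")
A=lambda x,y:(270+x/3.3333,150+y/3.3333); B=lambda x,y:(180+(x-400)/3.3333,165+y/3.3333)
C=lambda x,y:(130+x/3.3333,200+(y-300)/3.3333); D=lambda x,y:(330+(x-400)/4,140+(y-300)/4)
pr=lambda n,v:print(n,np.round(v,4))
def T(n,a,b): x,e=tri(ray(sc,a),ray(tp,b)); pr(n,x); print("  res",round(e,4))
T("large tabtop",A(169,33),B(541,243)); T("small tabtop",A(190,116),B(553,143)); T("med tabtop",A(213,190),B(563,42))
T("bar tip",C(152,331),D(604,588)); T("post top",C(140,463),D(641,363)); T("hook_root net",(179,250),(388,168))
for z,n,a,b in[(.043,"fin1",B(500,18),B(672,33)),(.043,"fin2",B(486,120),B(660,135)),(.195,"bar",D(604,585),D(622,410)),(.237,"postA",D(677,334),D(612,328)),(.237,"postB",D(605,392),D(612,328))]:
    p,q=atz(tp,a,z),atz(tp,b,z); pr(n,np.r_[p[:2],q[:2],np.degrees(np.arctan2(*(q-p)[[1,0]]))])
for n,p in[("large",B(541,243)),("small",B(553,143)),("med",B(563,42))]:
    pr(n+" top@z",atz(tp,p,{"large":.204,"small":.19,"med":.197}[n]))
E
```

```text
large tabtop [0.4379 0.2386 0.2035]
  res 0.0023
small tabtop [0.512  0.2337 0.1894]
  res 0.0018
med tabtop [0.5863 0.2277 0.1932]
  res 0.0003
bar tip [ 0.508  -0.1452  0.197 ]
  res 0.0008
post top [ 0.6408 -0.161   0.2307]
  res 0.0018
hook_root net [ 0.6199 -0.1574  0.1933]
  res 0.0162
fin1 [  0.6353   0.2968   0.6253   0.1519 -93.9526]
fin2 [  0.5485   0.3051   0.5387   0.1599 -93.8529]
bar [ 0.5101 -0.1461  0.6196 -0.1589 -6.6684]
postA [ 0.6575 -0.1825  0.6602 -0.1431 86.1429]
postB [ 0.6208 -0.1382  0.6602 -0.1431 -7.0787]
large top@z [0.4375 0.2375 0.204 ]
small top@z [0.5116 0.2327 0.19  ]
med top@z [0.5855 0.2272 0.197 ]
```

>>> {"op": "carry_out", "data": {"delta_pos": [[0.034, -0.047, 0], [0.069, -0.094, 0], [0.103, -0.141, 0], [0.137, -0.187, 0], [0.171, -0.234, 0], [0.206, -0.281, 0], [0.24, -0.328, 0], [0.274, -0.375, 0], [0.309, -0.422, 0], [0.343, -0.469, 0], [0.377, -0.516, 0], [0.412, -0.562, 0]], "dr": [[0, 0, -0.18], [0, 0, -0.36], [0, 0, -0.54], [0, 0, -0.72], [0, 0, -0.9], [0, 0, -1.08], [0, 0, -1.26], [0, 0, -1.44], [0, 0, -1.62], [0, 0, -1.8], [0, 0, -1.98], [0, 0, -2.16]], "claw": [1, 1, 1, 1, 1, 1, 1, 1, 1, 1, 1, 1]}}

```text
t: 3.0
position: [0.3928, 0.1328, 0.2566]
tcp_rot: [[-0.737, 0.676, 0.001], [0.676, 0.737, 0.0], [-0.001, 0.001, -1.0]]
force: [0.5, -1.0, -0.0]
opening: 0.0853
grasp_force: 0.0
```

>>> {"op": "carry_out", "data": {"delta_pos": [[0.01, 0.027, 0], [0.02, 0.054, 0], [0.03, 0.081, 0], [0.039, 0.108, 0], [0.039, 0.108, 0], [0.039, 0.108, 0.02], [0.039, 0.108, 0.043], [0.039, 0.108, 0.066], [0.039, 0.108, 0.066], [0.039, 0.108, 0.066]], "dr": [[0, 0, -0.17], [0, 0, -0.34], [0, 0, -0.51], [0, 0, -0.681], [0, 0, -0.681], [0, 0, -0.681], [0, 0, -0.681], [0, 0, -0.681], [0, 0, -0.681], [0, 0, -0.681]], "claw": [1, 1, 1, 1, 1, 0.8, 0.7, 0.7, 0.7, 0.7]}}

```text
t: 4.25
position: [0.4377, 0.236, 0.1913]
tcp_rot: [[-0.998, 0.07, 0.001], [0.07, 0.998, 0.0], [-0.001, 0.0, -1.0]]
force: [-0.2, 0.3, 0.5]
opening: 0.0597
grasp_force: 0.0
```

Run:
```python
from h import *
sc,tp=env.snapshot("scene"),env.snapshot("top")
a,b=[np.array(s["img"])[:,:,::-1] for s in(sc,tp)]
r=lambda im,x,y,w,h:cv2.resize(im[y:y+h,x:x+w],(400,400),interpolation=cv2.INTER_CUBIC)
cv2.imwrite("pics/g1.png",np.hstack([r(a,270,110,100,100),r(b,170,180,100,100)]))
```

```text
(no output)
```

View pics/g1.png

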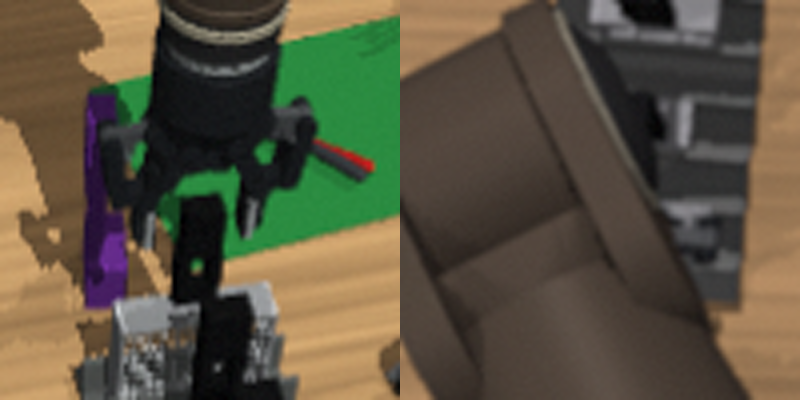

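The fingers straddle the large basket's tab (scene crop, left half, tab at about (195,240) between the pads). I'll close and lift.

>>> {"op": "carry_out", "data": {"delta_pos": [[0, 0, 0], [0, 0, 0], [0, 0, 0], [0, 0, 0], [0, 0, 0], [0, 0, -0.01], [0, 0, -0.025], [0, 0, -0.04], [0, 0, -0.055], [0, 0, -0.055]], "dr": [[0, 0, 0], [0, 0, 0], [0, 0, 0], [0, 0, 0], [0, 0, 0], [0, 0, 0], [0, 0, 0], [0, 0, 0], [0, 0, 0], [0, 0, 0]], "claw": [0.2, 0.2, 0.2, 0.2, 0.2, 0.2, 0.2, 0.2, 0.2, 0.2], "squeeze": 50}}

```text
t: 5.6
position: [0.4382, 0.2367, 0.247]
tcp_rot: [[-0.998, 0.069, 0.002], [0.069, 0.998, 0.001], [-0.002, 0.002, -1.0]]
force: [0.5, -0.0, -1.9]
opening: 0.0253
grasp_force: 50.5
```

>>> {"op": "carry_out", "data": {"delta_pos": [[0, -0.02, 0], [0, -0.06, 0], [-0.005, -0.11, 0], [-0.015, -0.16, 0], [-0.025, -0.21, 0], [-0.032, -0.26, 0], [-0.04, -0.31, 0], [-0.046, -0.35, 0.002], [-0.048, -0.37, 0.003], [-0.048, -0.374, 0.003], [-0.048, -0.374, 0.003]], "dr": [[0, 0, 0], [0, 0, 0], [0, 0, 0], [0, 0, 0], [0, 0, 0.01], [0, 0, 0.02], [0, 0, 0.03], [0, 0, 0.047], [0, 0, 0.047], [0, 0, 0.047], [0, 0, 0.047]], "claw": [0.2, 0.2, 0.2, 0.2, 0.2, 0.2, 0.2, 0.2, 0.2, 0.2, 0.2]}}

```text
t: 6.98
position: [0.4591, -0.1402, 0.242]
tcp_rot: [[-0.993, 0.116, -0.001], [0.116, 0.993, 0.0], [0.001, 0.0, -1.0]]
force: [-0.4, -0.2, -2.0]
opening: 0.0251
grasp_force: 50.6
```

Run:
```python
from h import *
sc,tp=env.snapshot("scene"),env.snapshot("top")
st=env.state(); print(np.round(st["position"],4),np.round(st["tcp_rot"],4).tolist())
a,b=[np.array(s["img"])[:,:,::-1] for s in(sc,tp)]
r=lambda im,x,y,w,h:cv2.resize(im[y:y+h,x:x+w],(400,600),interpolation=cv2.INTER_CUBIC)
cv2.imwrite("pics/g2.png",np.hstack([r(a,140,150,80,120),r(b,345,145,80,120)]))
```

```text
[ 0.4594 -0.1395  0.2423] [[-0.9934, 0.1148, -0.0002], [0.1148, 0.9934, 0.0002], [0.0002, 0.0002, -1.0]]
```

View pics/g2.png

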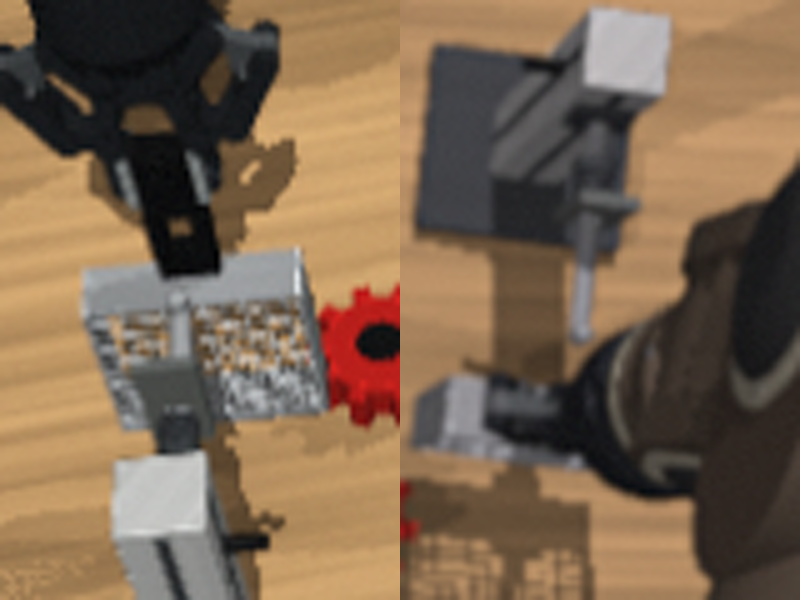

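The basket hangs level in the jaws. Its eye is at scene crop (181,226), and the tip is ahead of it at (180,300) in the scene crop and (582,333) in the top crop. Next I'll check lateral alignment within the same image.

Run:
```python
from h import *
sc,tp=env.snapshot("scene"),env.snapshot("top")
A=lambda x,y:(140+x/5,150+y/5); B=lambda x,y:(345+(x-400)/5,145+y/5)
def atx(s,p,x):
    o,d=ray(s,p); return o+d*(x-o[0])/d[0]
print("eye",atx(sc,A(181,226),.459))
print("tip scene",atz(sc,A(180,299),.203),"top",atz(tp,B(581,332),.203),tri(ray(sc,A(180,299)),ray(tp,B(581,332))))
for p in[(582,318),(587,260),(600,150)]: print("bar top",atz(tp,B(*p),.195))
for p in[(180,330),(182,352)]: print("bar scene",atz(sc,A(*p),.195))
```

```text
eye [ 0.459      -0.13959815  0.19036186]
tip scene [ 0.5147062  -0.14348403  0.203     ] top [ 0.50868658 -0.1446659   0.203     ] (array([ 0.50956748, -0.1450639 ,  0.19704022]), np.float64(0.0020701746312315377))
bar top [ 0.51660438 -0.14719342  0.195     ]
bar top [ 0.54537861 -0.15005121  0.195     ]
bar top [ 0.60059143 -0.15736029  0.195     ]
bar scene [ 0.52683674 -0.14611571  0.195     ]
bar scene [ 0.5399941  -0.14650621  0.195     ]
```

>>> {"op": "carry_out", "data": {"delta_pos": [[-0.006, 0, 0.001], [-0.014, 0, 0.003], [-0.022, 0, 0.003], [-0.028, 0, 0.003], [-0.031, 0, 0.003], [-0.034, 0, 0.003], [-0.037, 0, 0.003], [-0.04, 0, 0.003], [-0.043, 0, 0.003], [-0.046, 0, 0.003]], "dr": [[0, 0, 0], [0, 0, 0], [0, 0, 0], [0, 0, 0], [0, 0, 0], [0, 0, 0], [0, 0, 0], [0, 0, 0], [0, 0, 0], [0, 0, 0]], "claw": [0.2, 0.2, 0.2, 0.2, 0.2, 0.2, 0.2, 0.2, 0.2, 0.2]}}

```text
t: 8.43
position: [0.5056, -0.1455, 0.2393]
tcp_rot: [[-0.993, 0.116, 0.0], [0.116, 0.993, -0.0], [-0.0, -0.0, -1.0]]
force: [-0.7, 0.5, -1.8]
opening: 0.0254
grasp_force: 50.6
```

>>> {"op": "carry_out", "data": {"delta_pos": [[-0.004, 0, 0], [-0.01, 0, 0], [-0.016, 0, 0], [-0.022, 0, 0], [-0.028, 0, 0], [-0.034, 0, 0], [-0.038, 0, 0], [-0.04, 0, 0], [-0.04, 0, 0.004], [-0.04, 0, 0.008], [-0.04, 0, 0.011], [-0.04, 0, 0.013]], "dr": [[0, 0, 0], [0, 0, 0], [0, 0, 0], [0, 0, 0], [0, 0, 0], [0, 0, 0], [0, 0, 0], [0, 0, 0], [0, 0, 0], [0, 0, 0], [0, 0, 0], [0, 0, 0]], "claw": [0.2, 0.2, 0.2, 0.2, 0.2, 0.2, 0.2, 0.2, 0.2, 0.2, 0.2, 0.2]}}

```text
t: 9.93
position: [0.545, -0.15, 0.226]
tcp_rot: [[-0.993, 0.116, -0.0], [0.116, 0.993, 0.0], [0.0, 0.0, -1.0]]
force: [0.1, 0.4, -2.1]
opening: 0.0252
grasp_force: 50.6
```

>>> {"op": "carry_out", "data": {"delta_pos": [[0, 0, 0.001], [0, 0, 0.002], [0, 0, 0.003], [0, 0, 0.003]], "dr": [[0, 0, 0], [0, 0, 0], [0, 0, 0], [0, 0, 0]], "claw": [0.2, 0.2, 0.2, 0.2]}}

```text
t: 10.42
position: [0.5452, -0.1501, 0.2233]
tcp_rot: [[-0.993, 0.116, 0.0], [0.116, 0.993, 0.0], [-0.0, 0.0, -1.0]]
force: [-0.5, 0.4, -1.3]
opening: 0.0254
grasp_force: 50.6
```

>>> {"op": "carry_out", "data": {"delta_pos": [[0, 0, 0], [0, 0, 0], [0, 0, 0], [0, 0, -0.01], [0, 0, -0.03], [0, 0, -0.06], [0, 0.02, -0.065], [0, 0.07, -0.065], [-0.01, 0.13, -0.065], [-0.02, 0.19, -0.065], [-0.025, 0.25, -0.065], [-0.03, 0.3, -0.065]], "dr": [[0, 0, 0], [0, 0, 0], [0, 0, 0], [0, 0, 0], [0, 0, 0], [0, 0, 0], [0, 0, 0], [0, 0, 0], [0, 0, 0], [0, 0, -0.02], [0, 0, -0.04], [0, 0, -0.047]], "claw": [0.65, 0.65, 0.65, 0.65, 0.65, 0.7, 0.7, 0.7, 0.7, 0.7, 0.7, 0.7]}}

```text
t: 11.92
position: [0.6092, 0.1479, 0.2876]
tcp_rot: [[-0.998, 0.067, -0.001], [0.067, 0.998, 0.0], [0.001, 0.0, -1.0]]
force: [0.4, 0.2, 0.1]
opening: 0.0597
grasp_force: 0.0
```

```bash
cat >> h.py <<'E'
def go(x,y,z):
    st=env.state(); R=np.array(st["tcp_rot"]); print("delta",np.round(R.T@(np.array([x,y,z])-st["position"]),4),"xang",np.degrees(np.arctan2(R[1,0],R[0,0])).round(2))
E
python3 - <<'E'
from h import *
sc,tp=env.snapshot("scene"),env.snapshot("top")
a,b=[np.array(s["img"])[:,:,::-1] for s in(sc,tp)]
r=lambda im,x,y,w,h:cv2.resize(im[y:y+h,x:x+w],(400,600),interpolation=cv2.INTER_CUBIC)
cv2.imwrite("pics/g3.png",np.hstack([r(a,140,190,80,120),r(b,335,145,80,120)]))
go(.586,.2275,.184)
E
```

```text
delta [0.0281 0.0757 0.1027] xang 176.42
```

View pics/g3.png

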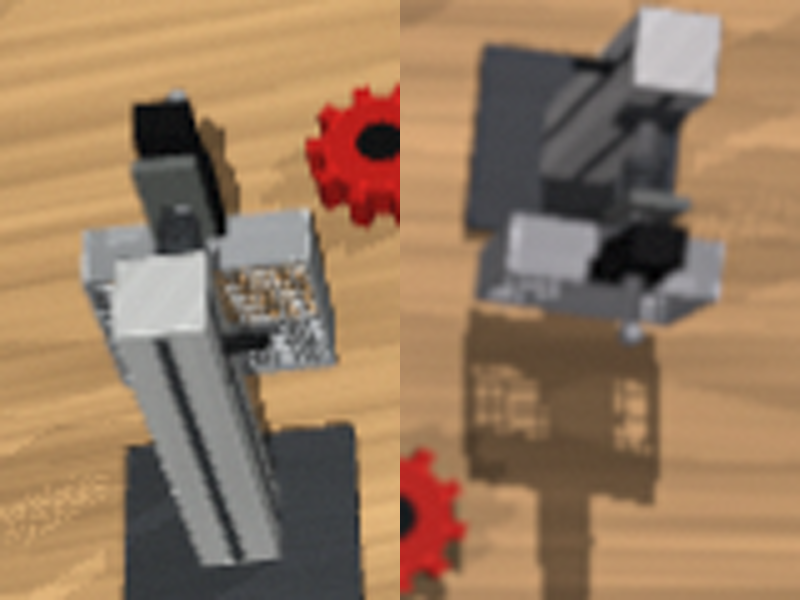

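The large basket hangs on the bar with its tab in front of the plate (top crop (640,255)), clear of the tip at (630,330). Now the medium one.

>>> {"op": "carry_out", "data": {"delta_pos": [[0.014, 0.038, 0], [0.028, 0.076, 0], [0.028, 0.076, 0.03], [0.028, 0.076, 0.065], [0.028, 0.076, 0.095], [0.028, 0.076, 0.103], [0.028, 0.076, 0.103]], "dr": [[0, 0, 0], [0, 0, 0], [0, 0, 0], [0, 0, 0], [0, 0, 0], [0, 0, 0], [0, 0, 0]], "claw": [0.7, 0.7, 0.7, 0.7, 0.7, 0.7, 0.7]}}

```text
t: 12.9
position: [0.5866, 0.2222, 0.1854]
tcp_rot: [[-0.998, 0.069, -0.001], [0.069, 0.998, -0.0], [0.001, -0.0, -1.0]]
force: [-0.2, 0.2, 1.2]
opening: 0.06
grasp_force: 0.0
```

>>> {"op": "carry_out", "data": {"delta_pos": [[0, 0.005, 0], [0, 0.005, 0], [0, 0.005, 0], [0, 0.005, 0], [0, 0.005, 0], [0, 0.005, 0], [0, 0.005, -0.01], [0, 0.005, -0.03], [0, 0.005, -0.05], [0, 0.005, -0.065], [0, 0.005, -0.065]], "dr": [[0, 0, 0], [0, 0, 0], [0, 0, 0], [0, 0, 0], [0, 0, 0], [0, 0, 0], [0, 0, 0], [0, 0, 0], [0, 0, 0], [0, 0, 0], [0, 0, 0]], "claw": [0.7, 0.2, 0.2, 0.2, 0.2, 0.2, 0.2, 0.2, 0.2, 0.2, 0.2], "squeeze": 50}}

```text
t: 14.28
position: [0.5877, 0.2274, 0.2514]
tcp_rot: [[-0.998, 0.069, 0.002], [0.069, 0.998, 0.001], [-0.002, 0.001, -1.0]]
force: [-0.0, -0.1, -2.0]
opening: 0.027
grasp_force: 49.4
```

Run:
```python
from h import *
go(.4593,-.1396,.240)
```

```text
delta [ 0.1029 -0.375   0.0109] xang 176.06
```

>>> {"op": "carry_out", "data": {"delta_pos": [[0, -0.02, 0], [0, -0.06, 0], [0, -0.11, 0], [0.01, -0.15, 0], [0.03, -0.19, 0], [0.05, -0.23, 0], [0.07, -0.27, 0], [0.085, -0.31, 0], [0.098, -0.345, 0.005], [0.103, -0.37, 0.01], [0.103, -0.375, 0.011], [0.103, -0.375, 0.011]], "dr": [[0, 0, 0], [0, 0, 0], [0, 0, 0], [0, 0, 0], [0, 0, 0.01], [0, 0, 0.02], [0, 0, 0.03], [0, 0, 0.047], [0, 0, 0.047], [0, 0, 0.047], [0, 0, 0.047], [0, 0, 0.047]], "claw": [0.2, 0.2, 0.2, 0.2, 0.2, 0.2, 0.2, 0.2, 0.2, 0.2, 0.2, 0.2]}}

```text
t: 15.78
position: [0.4582, -0.14, 0.2388]
tcp_rot: [[-0.993, 0.117, -0.001], [0.117, 0.993, 0.0], [0.001, 0.0, -1.0]]
force: [0.3, 0.8, -1.4]
opening: 0.0276
grasp_force: 49.8
```

Run:
```python
from h import *
go(.4593,-.1396,.240)
```

```text
delta [-0.001   0.0006 -0.0012] xang 173.31
```

>>> {"op": "carry_out", "data": {"delta_pos": [[-0.006, 0, -0.001], [-0.014, 0, -0.001], [-0.022, 0, -0.001], [-0.028, 0, -0.001], [-0.032, 0, -0.001], [-0.036, 0, -0.001], [-0.04, 0, -0.001], [-0.044, 0, -0.001], [-0.048, 0, -0.001], [-0.052, 0, -0.001], [-0.056, 0, -0.001], [-0.06, 0, -0.001]], "dr": [[0, 0, 0], [0, 0, 0], [0, 0, 0], [0, 0, 0], [0, 0, 0], [0, 0, 0], [0, 0, 0], [0, 0, 0], [0, 0, 0], [0, 0, 0], [0, 0, 0], [0, 0, 0]], "claw": [0.2, 0.2, 0.2, 0.2, 0.2, 0.2, 0.2, 0.2, 0.2, 0.2, 0.2, 0.2]}}

```text
t: 17.27
position: [0.5186, -0.1468, 0.2403]
tcp_rot: [[-0.993, 0.116, 0.0], [0.116, 0.993, 0.0], [-0.0, 0.0, -1.0]]
force: [0.2, 0.3, -2.3]
opening: 0.027
grasp_force: 49.8
```

>>> {"op": "carry_out", "data": {"delta_pos": [[-0.002, 0, 0], [-0.004, 0, 0], [-0.006, 0, 0], [-0.008, 0, 0], [-0.01, 0, 0], [-0.012, 0, 0], [-0.013, 0, 0]], "dr": [[0, 0, 0], [0, 0, 0], [0, 0, 0], [0, 0, 0], [0, 0, 0], [0, 0, 0], [0, 0, 0]], "claw": [0.2, 0.2, 0.2, 0.2, 0.2, 0.2, 0.2]}}

```text
t: 18.15
position: [0.5312, -0.1483, 0.2402]
tcp_rot: [[-0.993, 0.116, -0.0], [0.116, 0.993, 0.0], [0.0, -0.0, -1.0]]
force: [-1.6, 0.6, -1.8]
opening: 0.027
grasp_force: 49.8
```

>>> {"op": "carry_out", "data": {"delta_pos": [[0, 0, 0.002], [0, 0, 0.004], [0, 0, 0.006], [0, 0, 0.007]], "dr": [[0, 0, 0], [0, 0, 0], [0, 0, 0], [0, 0, 0]], "claw": [0.2, 0.2, 0.2, 0.2]}}

```text
t: 18.65
position: [0.5313, -0.1483, 0.2331]
tcp_rot: [[-0.993, 0.116, -0.0], [0.116, 0.993, 0.0], [0.0, 0.0, -1.0]]
force: [-1.1, 0.5, -2.1]
opening: 0.0271
grasp_force: 49.9
```

>>> {"op": "carry_out", "data": {"delta_pos": [[0, 0, 0.002], [0, 0, 0.004], [0, 0, 0.006], [0, 0, 0.0075], [0, 0, 0.0085], [0, 0, 0.0085]], "dr": [[0, 0, 0], [0, 0, 0], [0, 0, 0], [0, 0, 0], [0, 0, 0], [0, 0, 0]], "claw": [0.2, 0.2, 0.2, 0.2, 0.2, 0.2]}}

```text
t: 19.4
position: [0.5312, -0.1483, 0.226]
tcp_rot: [[-0.993, 0.116, 0.001], [0.116, 0.993, -0.0], [-0.001, -0.0, -1.0]]
force: [-1.9, -0.2, 4.2]
opening: 0.0275
grasp_force: 50.9
```

>>> {"op": "carry_out", "data": {"delta_pos": [[0, 0, -0.001], [0, 0, -0.001], [0, 0, -0.001], [0, 0, -0.001], [0, 0, -0.015], [0, 0, -0.04], [0, 0, -0.06], [0, 0.03, -0.062], [0.005, 0.09, -0.062], [0.01, 0.15, -0.062], [0.015, 0.21, -0.062], [0.02, 0.27, -0.062]], "dr": [[0, 0, 0], [0, 0, 0], [0, 0, 0], [0, 0, 0], [0, 0, 0], [0, 0, 0], [0, 0, 0], [0, 0, 0], [0, 0, 0], [0, 0, -0.02], [0, 0, -0.04], [0, 0, -0.047]], "claw": [0.2, 0.65, 0.65, 0.65, 0.65, 0.65, 0.7, 0.7, 0.7, 0.7, 0.7, 0.7]}}

```text
t: 20.9
position: [0.5425, 0.1241, 0.2881]
tcp_rot: [[-0.998, 0.069, 0.002], [0.069, 0.998, 0.0], [-0.002, 0.0, -1.0]]
force: [1.1, 0.5, 0.8]
opening: 0.0598
grasp_force: 0.0
```

Run:
```python
from h import *
sc,tp=env.snapshot("scene"),env.snapshot("top")
a,b=[np.array(s["img"])[:,:,::-1] for s in(sc,tp)]
r=lambda im,x,y,w,h:cv2.resize(im[y:y+h,x:x+w],(400,600),interpolation=cv2.INTER_CUBIC)
cv2.imwrite("pics/g4.png",np.hstack([r(a,140,190,80,120),r(b,335,145,80,120)]))
go(.512,.2332,.177)
```

```text
delta [0.037  0.1036 0.1106] xang 176.44
```

View pics/g4.png

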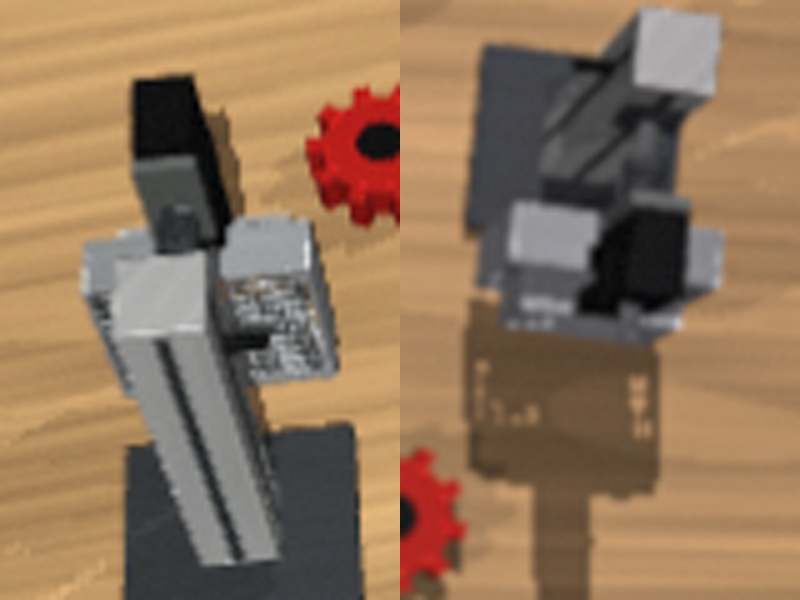

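Both baskets hang nested, with tabs stacked at top crop (650,250) and the bar tip still free at (632,328). Now the small one.

>>> {"op": "carry_out", "data": {"delta_pos": [[0.018, 0.052, 0], [0.037, 0.104, 0], [0.037, 0.104, 0.03], [0.037, 0.104, 0.065], [0.037, 0.104, 0.095], [0.037, 0.104, 0.11], [0.037, 0.104, 0.11]], "dr": [[0, 0, 0], [0, 0, 0], [0, 0, 0], [0, 0, 0], [0, 0, 0], [0, 0, 0], [0, 0, 0]], "claw": [0.7, 0.7, 0.7, 0.7, 0.7, 0.7, 0.7]}}

```text
t: 21.88
position: [0.5126, 0.228, 0.1766]
tcp_rot: [[-0.998, 0.069, -0.001], [0.069, 0.998, -0.001], [0.001, -0.001, -1.0]]
force: [0.3, -0.3, -0.9]
opening: 0.0598
grasp_force: 0.0
```

>>> {"op": "carry_out", "data": {"delta_pos": [[0, 0.005, 0], [0, 0.005, 0], [0, 0.005, 0], [0, 0.005, 0], [0, 0.005, 0], [0, 0.005, 0], [0, 0.005, -0.01], [0, 0.005, -0.03], [0, 0.005, -0.05], [0, 0.005, -0.07], [0, 0.005, -0.07]], "dr": [[0, 0, 0], [0, 0, 0], [0, 0, 0], [0, 0, 0], [0, 0, 0], [0, 0, 0], [0, 0, 0], [0, 0, 0], [0, 0, 0], [0, 0, 0], [0, 0, 0]], "claw": [0.7, 0.2, 0.2, 0.2, 0.2, 0.2, 0.2, 0.2, 0.2, 0.2, 0.2], "squeeze": 50}}

```text
t: 23.25
position: [0.5137, 0.2339, 0.2484]
tcp_rot: [[-0.998, 0.069, 0.002], [0.069, 0.998, 0.001], [-0.002, 0.001, -1.0]]
force: [0.7, 0.6, -1.1]
opening: 0.029
grasp_force: 49.4
```

Run:
```python
from h import *
print(env.state()["position"]); go(.4543,-.1390,.2395)
```

```text
[0.51371434 0.23387949 0.24835   ]
delta [ 0.0337 -0.3761  0.0082] xang 176.06
```

>>> {"op": "carry_out", "data": {"delta_pos": [[0, -0.02, 0], [0, -0.06, 0], [0, -0.11, 0], [0.01, -0.16, 0], [0.018, -0.21, 0], [0.024, -0.26, 0], [0.03, -0.31, 0], [0.034, -0.35, 0.004], [0.034, -0.37, 0.008], [0.034, -0.376, 0.008], [0.034, -0.376, 0.008]], "dr": [[0, 0, 0], [0, 0, 0], [0, 0, 0], [0, 0, 0], [0, 0, 0.01], [0, 0, 0.02], [0, 0, 0.03], [0, 0, 0.047], [0, 0, 0.047], [0, 0, 0.047], [0, 0, 0.047]], "claw": [0.2, 0.2, 0.2, 0.2, 0.2, 0.2, 0.2, 0.2, 0.2, 0.2, 0.2]}}

```text
t: 24.62
position: [0.4528, -0.1394, 0.2384]
tcp_rot: [[-0.993, 0.116, -0.001], [0.116, 0.993, 0.0], [0.001, 0.0, -1.0]]
force: [0.3, -0.0, -1.2]
opening: 0.029
grasp_force: 49.7
```

Run:
```python
from h import *
go(.4543,-.1390,.2395)
```

```text
delta [-0.0014  0.0006 -0.0011] xang 173.32
```

>>> {"op": "carry_out", "data": {"delta_pos": [[-0.006, 0, -0.001], [-0.014, 0, -0.001], [-0.022, 0, -0.001], [-0.03, 0, -0.001], [-0.034, 0, -0.001], [-0.038, 0, -0.001], [-0.042, 0, -0.001], [-0.046, 0, -0.001], [-0.05, 0, -0.001], [-0.053, 0, -0.001], [-0.056, 0, -0.001], [-0.056, 0, -0.001]], "dr": [[0, 0, 0], [0, 0, 0], [0, 0, 0], [0, 0, 0], [0, 0, 0], [0, 0, 0], [0, 0, 0], [0, 0, 0], [0, 0, 0], [0, 0, 0], [0, 0, 0], [0, 0, 0]], "claw": [0.2, 0.2, 0.2, 0.2, 0.2, 0.2, 0.2, 0.2, 0.2, 0.2, 0.2, 0.2]}}

```text
t: 26.12
position: [0.5091, -0.1457, 0.2397]
tcp_rot: [[-0.993, 0.116, -0.0], [0.116, 0.993, 0.0], [0.0, 0.0, -1.0]]
force: [-0.1, 0.8, -0.6]
opening: 0.0295
grasp_force: 49.6
```

Now short pushes, reading the force after each.

>>> {"op": "carry_out", "data": {"delta_pos": [[-0.001, 0, 0], [-0.002, 0, 0], [-0.003, 0, 0], [-0.004, 0, 0]], "dr": [[0, 0, 0], [0, 0, 0], [0, 0, 0], [0, 0, 0]], "claw": [0.2, 0.2, 0.2, 0.2]}}

```text
t: 26.62
position: [0.5123, -0.1461, 0.2398]
tcp_rot: [[-0.993, 0.116, -0.001], [0.116, 0.993, 0.0], [0.001, -0.0, -1.0]]
force: [-3.8, 0.5, 1.1]
opening: 0.0292
grasp_force: 49.9
```

>>> {"op": "carry_out", "data": {"delta_pos": [[-0.001, 0, 0], [-0.002, 0, 0], [-0.003, 0, 0]], "dr": [[0, 0, 0], [0, 0, 0], [0, 0, 0]], "claw": [0.2, 0.2, 0.2]}}

```text
t: 27.0
position: [0.5155, -0.1465, 0.2398]
tcp_rot: [[-0.993, 0.116, -0.001], [0.116, 0.993, 0.0], [0.001, -0.0, -1.0]]
force: [-5.6, 1.2, 2.0]
opening: 0.0294
grasp_force: 50.0
```

>>> {"op": "carry_out", "data": {"delta_pos": [[-0.001, 0, 0], [-0.002, 0, 0], [-0.003, 0, 0]], "dr": [[0, 0, 0], [0, 0, 0], [0, 0, 0]], "claw": [0.2, 0.2, 0.2]}}

```text
t: 27.38
position: [0.5181, -0.1468, 0.2398]
tcp_rot: [[-0.993, 0.116, -0.002], [0.116, 0.993, 0.0], [0.002, -0.0, -1.0]]
force: [-7.0, -0.2, 2.4]
opening: 0.0294
grasp_force: 50.0
```

>>> {"op": "carry_out", "data": {"delta_pos": [[-0.001, 0, 0], [-0.002, 0, 0], [-0.002, 0, 0]], "dr": [[0, 0, 0], [0, 0, 0], [0, 0, 0]], "claw": [0.2, 0.2, 0.2]}}

```text
t: 27.75
position: [0.52, -0.147, 0.2398]
tcp_rot: [[-0.993, 0.116, -0.002], [0.116, 0.993, 0.0], [0.002, -0.0, -1.0]]
force: [-7.8, 0.6, 2.4]
opening: 0.0296
grasp_force: 50.1
```

>>> {"op": "carry_out", "data": {"delta_pos": [[0, 0, 0.002], [0, 0, 0.004], [0, 0, 0.006]], "dr": [[0, 0, 0], [0, 0, 0], [0, 0, 0]], "claw": [0.2, 0.2, 0.2]}}

```text
t: 28.12
position: [0.52, -0.147, 0.2341]
tcp_rot: [[-0.993, 0.116, -0.001], [0.116, 0.993, 0.0], [0.001, -0.0, -1.0]]
force: [-7.7, 1.9, 4.6]
opening: 0.03
grasp_force: 50.4
```

>>> {"op": "carry_out", "data": {"delta_pos": [[0, 0, 0.001], [0, 0, 0.001]], "dr": [[0, 0, 0], [0, 0, 0]], "claw": [0.2, 0.2]}}

```text
t: 28.38
position: [0.52, -0.147, 0.2331]
tcp_rot: [[-0.993, 0.116, -0.001], [0.116, 0.993, 0.0], [0.001, -0.0, -1.0]]
force: [-7.5, 1.3, 3.7]
opening: 0.0295
grasp_force: 50.5
```

>>> {"op": "carry_out", "data": {"delta_pos": [[0, 0, 0.001], [0, 0, 0.002], [0, 0, 0.002]], "dr": [[0, 0, 0], [0, 0, 0], [0, 0, 0]], "claw": [0.2, 0.2, 0.2]}}

```text
t: 28.75
position: [0.5204, -0.1471, 0.2319]
tcp_rot: [[-0.993, 0.115, 0.0], [0.115, 0.993, -0.0], [-0.0, -0.0, -1.0]]
force: [-7.0, 0.6, 6.8]
opening: 0.0291
grasp_force: 50.8
```

>>> {"op": "carry_out", "data": {"delta_pos": [[0, 0, -0.003], [-0.001, 0, -0.004], [-0.002, 0, -0.004], [-0.0025, 0, -0.004]], "dr": [[0, 0, 0], [0, 0, 0], [0, 0, 0], [0, 0, 0]], "claw": [0.2, 0.2, 0.2, 0.2]}}

```text
t: 29.25
position: [0.5225, -0.1472, 0.234]
tcp_rot: [[-0.993, 0.116, -0.003], [0.116, 0.993, 0.001], [0.003, 0.0, -1.0]]
force: [-6.8, 0.3, -2.0]
opening: 0.0296
grasp_force: 49.7
```

>>> {"op": "carry_out", "data": {"delta_pos": [[0, 0, 0.002], [0, 0, 0.004], [0, 0, 0.0055], [0, 0, 0.0055]], "dr": [[0, 0, 0], [0, 0, 0], [0, 0, 0], [0, 0, 0]], "claw": [0.2, 0.2, 0.2, 0.2]}}

```text
t: 29.75
position: [0.5225, -0.1473, 0.2295]
tcp_rot: [[-0.993, 0.116, -0.002], [0.116, 0.993, 0.0], [0.002, -0.0, -1.0]]
force: [-8.8, 1.3, 3.4]
opening: 0.0297
grasp_force: 50.6
```

>>> {"op": "carry_out", "data": {"delta_pos": [[0, 0, 0.002], [0, 0, 0.003]], "dr": [[0, 0, 0], [0, 0, 0]], "claw": [0.2, 0.2]}}

```text
t: 30.0
position: [0.5225, -0.1473, 0.2267]
tcp_rot: [[-0.993, 0.116, -0.001], [0.116, 0.993, 0.0], [0.001, -0.0, -1.0]]
force: [-8.7, 0.5, 5.1]
opening: 0.0297
grasp_force: 50.8
```

>>> {"op": "carry_out", "data": {"delta_pos": [[0, 0, 0.001], [0, 0, 0.002], [0, 0, 0.0025], [0, 0, 0.0025]], "dr": [[0, 0, 0], [0, 0, 0], [0, 0, 0], [0, 0, 0]], "claw": [0.2, 0.2, 0.2, 0.2]}}

```text
t: 30.5
position: [0.5225, -0.1473, 0.2246]
tcp_rot: [[-0.993, 0.116, -0.001], [0.116, 0.993, 0.0], [0.001, -0.0, -1.0]]
force: [-9.6, 1.3, 7.0]
opening: 0.0292
grasp_force: 51.0
```

>>> {"op": "carry_out", "data": {"delta_pos": [[0.001, 0, 0], [0.002, 0, 0], [0.002, 0, 0], [0.002, 0, 0], [0.002, 0, 0], [0.002, 0, 0]], "dr": [[0, 0, 0], [0, 0, 0], [0, 0, 0], [0, 0, 0], [0, 0, 0], [0, 0, 0]], "claw": [0.2, 0.2, 0.2, 0.5, 0.65, 0.65]}}

```text
t: 31.25
position: [0.5215, -0.1472, 0.2235]
tcp_rot: [[-0.993, 0.116, -0.0], [0.116, 0.993, 0.0], [0.0, 0.0, -1.0]]
force: [-1.0, 0.1, -0.1]
opening: 0.0557
grasp_force: 0.0
```

>>> {"op": "carry_out", "data": {"delta_pos": [[0, 0, -0.015], [0, 0, -0.045], [0, 0, -0.08], [0, 0.04, -0.08], [0, 0.1, -0.08], [0, 0.16, -0.08], [0, 0.2, -0.08], [0, 0.2, -0.08]], "dr": [[0, 0, 0], [0, 0, 0], [0, 0, 0], [0, 0, 0], [0, 0, 0], [0, 0, 0], [0, 0, 0], [0, 0, 0]], "claw": [0.65, 0.65, 0.7, 0.7, 0.7, 0.7, 0.7, 0.7]}}

```text
t: 32.25
position: [0.5447, 0.0539, 0.3046]
tcp_rot: [[-0.994, 0.111, 0.001], [0.111, 0.994, 0.0], [-0.001, 0.0, -1.0]]
force: [-0.3, -0.2, 0.1]
opening: 0.0598
grasp_force: 0.0
```

Run:
```python
from h import *
sc,tp=env.snapshot("scene"),env.snapshot("top")
a,b=[np.array(s["img"])[:,:,::-1] for s in(sc,tp)]
r=lambda im,x,y,w,h:cv2.resize(im[y:y+h,x:x+w],(400,600),interpolation=cv2.INTER_CUBIC)
cv2.imwrite("pics/g5.png",np.hstack([r(a,140,190,80,120),r(b,335,145,80,120)]))
A=lambda x,y:(140+x/5,190+y/5)
```

```text
(no output)
```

View pics/g5.png

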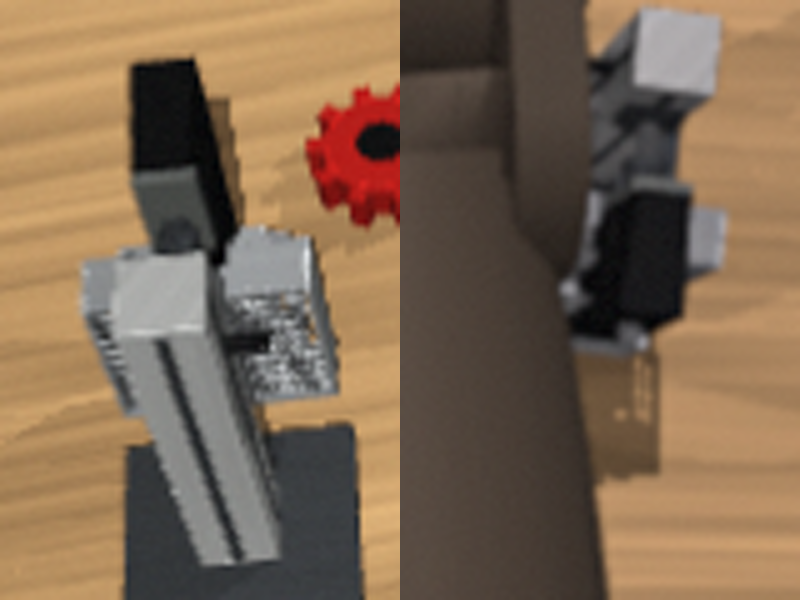

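The three tabs sit flush in a row: scene crop (165,60)–(165,170), top crop (655,195)–(655,325). The bar tip shows in front of the smallest at (635,335), so all three are held. The robot is clear, so I'm handing in.

```bash
python3 -c "
from rig import env
print(env.finish_job())"
```

```text
the job is handed in; nothing more can be done
None
```

All three baskets hang nested on the hook (large, then middle, then small), with the smallest dropped behind the upturned tip against the spring; the job is handed in at about 32 s, result not reported.

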